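# Clamp the valve flange in its fixture

## Robot

A 7-joint arm with a two-finger parallel gripper is mounted at the origin on the work surface; the furniture and walls round the work are solid. World frame = base frame: x ahead of the robot, y to its left, z up, the work surface at z = 0. Lengths are in m, angles in rad, forces in N, time in s.
With the tool pointing down it reaches from about 0.4 to 0.85 m from the base axis. Payload 4.5 kg.
Tool frame: the origin (TCP) lies midway between the tips of the shut fingers; the grasp point (between the pads) lies 19 mm behind it (r.grip_point_offset is the distance from the TCP to the grasp point, in m); z points along the fingers, y is the line along which they close (so a half turn about z gives the same grasp; the last joint's range is limited). The gripper opens to 88 mm and grips with 3 to 60 N. Pads are 18 mm wide; open, the fingers measure 123 mm over their backs; the gripper's body (75 mm by 187 mm) begins 45 mm behind the grasp point.
Start: joints at [1.371, 0.689, -0.195, 1.565, 0.157, 0.902, -0.215], TCP at [0.145, -0.608, 0.239] pointing down, gripper open.
Joint ranges: [-3.01, 3.01], [-0.46, 2.08], [-1.47, 1.51], [0.13, 2.56], [-1, 4.14], [0.04, 2.09], [-2.66, 2.66]. Speed limits (rad/s): [2.57, 2.57, 3.14, 3.14, 3.14, 3.14, 3.14].

## Interface

Orientations are given as a unit quaternion [x, y, z, w].
In Python, from plant import r, optics gives the robot as it stands.
- The arm moves only by the shell command python3 -m pendant 'ROWS' [OPENING] [FORCE]. ROWS is JSON, a list of rows, each a list of 6 numbers: the shift along the tool's x, y, z as a fraction of full scale, then the turn, a rotation vector about the tool's x, y, z as a fraction of full scale. A call has 1 to 5 rows; each row shifts and turns the commanded pose from where the row before left it, along the tool's axes as they then stand; what a row does not reach is not made up. Full scale, the value 1, is 0.025 m for a shift and pi rad for a turn. A row lasts 1/12 s, in which the tool goes at most 41.7 mm and 7.16 degrees, less where a joint would pass 70% of its speed; a pose out of reach is approached as far as the arm can. A call with a number of a shift or a turn outside -1 to 1 is refused whole. A call with a gripper value outside its range is refused whole. OPENING is the opening, from -1 (shut) to 1 (fully open), set as the call begins (- or left out, the last holds). The fingers move at their own pace and stop on an object; FORCE is the grip in N (left out, the last holds). Time passes only in rows, so rows that do not move let the fingers close. It gives the time, the measured TCP pose, the force, the opening and the grip force at its end, in the units of the state.
- r.get_state(): the state, without advancing time (a new reading comes with each control period).
- optics.snapshot(name): name is "scene" or "side" or "wrist"; returns (picture, depth): 480x640x3 uint8, blue, green, red; 480x640 float32, m along the optical axis (not along the pixel's ray), 0 where there is no reading.
- optics.calibration(name): a dict with "vfov" (degrees; the focal length in pixels is half the picture's height over the tangent of half this angle, whatever the lens; pixels are square), "cx", "cy" (the principal point, pixels), "cam_to_world" (4x4, takes a point from camera to world coordinates); the wrist camera has in their place "tool_from_camera" (4x4, takes a point from camera to tool coordinates, whose origin is the TCP and whose axes are the flange's). Camera axes: x right, y up, looking along -z (the intrinsics and any distortion apply to the point x, -y, -z); pixel columns grow to the right and rows downward; lengths in m; the calibration is good to about 2 mm. A picture is of the moment at which its call begins: read the wrist's pose just before it. calibration takes no time and is no camera call.
- r.finish_job(): hands the job in; it is judged then, once.
The state is a dict: "clock": time; "q": joint angles; "qd": joint speeds; "joint_torque": joint torques, N m; "tool_pos": TCP position; "eef_rot": TCP orientation; "contact_force": force on the tool from outside, world axes, zero at the start; "moment": the same for the moment, N m; "opening": opening from 0.0 (shut) to 1.0 (fully open); "finger_force": force on a finger pad.
Only numpy, scipy, OpenCV 4.12 (cv2) and the standard library are available. Lean on these libraries where they do the work, as an engineer would, in place of code of your own. Each camera call takes 0.05 s, during which the arm holds its last target. There are 200 camera calls.

## Task

Lift the valve flange by its pillar and set it down flat in the nest of the clamping fixture, inside the six dowels. Then take the parked clamp by its black grip, turn it counter-clockwise (seen from above) up over the crest of the cam, feel for the notch without forcing it, and ease the clamp down by hand, never letting it snap, until its foot bears on the flange. Let go, and leave the other things on the bench where they are.

Things in the scene. Friction and masses are not known exactly. Their poses are not given: they have to be found in the camera images.
- valve_flange: Grey cast valve flange, loose, 0.34 to 0.55 kg: round plate 88 mm across, 7 mm thick, a boss 38 mm across up to 19 mm, then a pillar 29 mm across (round enough to grip at any yaw) from 19 to 49 mm, a narrower nut to 60 mm. Origin: centre of the plate's underside, z up; the pillar's axis stands at x = 0, y = +2 mm.
- fixture: Clamping fixture, fixed: aluminium plate 160 (x) by 250 (y) by 12 mm; origin at the centre of its underside. +y end: steel post 21 mm thick, 128 mm tall, carrying the dark blue clamp. -y end: the nest. Round the post foot lies a dark ring, the face cam (see joint clamp_arm), 77 mm across.
- nest (a point): Centre of the nest on top of its steel disc, 15 mm above the bench, at x = 0, y = -50 mm of the fixture. The flange lies flat on the disc between six dowels (8 mm thick, tops 6 mm above the disc, coned), about 1.5 mm of play all round. Seated: flange origin at this point, any yaw.
- pivot (a point): The clamp's upright axis, the post's centre at the plate's top face (12 mm above the bench), at x = 0, y = +55 mm of the fixture.
- clamp_arm (a joint): Turn of the clamp about the post, rad, counter-clockwise from above; starts at 0 to 0.25. A pin under the arm rides the cam: level land; ramp 0.45 rad long, from 0.3..0.9; crest for 0.5 rad, to 1.25..1.85; then the notch: the pin is clear over it from 1.44..2.05 and meets its far wall, a solid stop, 0.06 rad later. The ring is set by hand, so all shift together by an unknown amount: feel for it.
- spindle (a joint): Height of the clamp on its post, m: about 0 parked on the land, +0.007 to +0.008 on the crest, -0.007 when down in the notch with the foot on the seated flange (-0.0095 at most without one). A spring and its weight press it down with 9 to 12 N in all, so if it is not held it snaps down once over the notch. Grip, arm, pin and foot rise and fall with it.
- clamp_foot: Dark blue crescent shoe with a black rubber sole under the clamp's other arm, an arc 75 mm from the post axis, 11 mm wide, 46 mm long, 90 degrees ahead (counter-clockwise) of the grip; origin at the middle of its underside, 29 mm above the bench when parked. It comes down across the plate part of the flange, whose top is 22 mm above the bench in the nest.
- brew_ring_b: Bystander: grey cast brew ring, 85x92x46 mm, a cup with two lugs, loose. It and the flange may swap places.
- multimeter: Bystander: orange multimeter, 190x98x56 mm, loose.
- oring_box: Bystander: small blue and white box, 53x78x30 mm, loose.
- grip: Black round upright grip (22 mm thick, 50 mm tall, turns freely about its own axis) at the end of the clamp's long arm, 95 mm from the post axis; origin at the middle of its foot, 70 mm above the bench when parked, 4 mm above the arm's top. With clamp_arm at 0 it lies 1.365 rad (78 degrees) counter-clockwise from the fixture's +x, seen from the post.
- cam_pin: Steel pin 12 mm thick with a ball nose, fixed under the clamp's long arm 31 mm from the post axis, in line with the grip; origin at the tip of its nose. It rides the cam ring and drops in the notch, which is 2 mm wider than the pin. A sideways push at the grip presses it threefold on the notch's wall.
Not all that is in view belongs to the job. Leave any orange look-alike of the valve_flange alone.

How it is judged:
By the outcome, as a careful person would: the job done as asked, in the order asked, and still so for the second after the job is handed in, with the robot touching nothing.
It also fails if it takes over 70 s, if anything falls off the work surface, if the arm or the gripper's body presses on something with over 40 N, if the wrist force passes 120 N, or if a joint passes its speed limit or range.

## Working session

There is one attempt and no reset: what is moved stays moved. The work goes in short steps, Python scripts to look and compute and a shell command to move; the robot and the scene stay as the last step left them, time stands still between calls to the robot, and variables do not carry over. Pictures are saved under pics/ and viewed, at most 10 in all, crops included, and the job is handed in when it is done.

```bash
ls; mkdir -p pics
python3 - <<'E'
from plant import r, optics
import cv2, numpy as np
s=r.get_state(); print({k:np.round(v,3) for k,v in s.items()})
ims=[]
for n in ["scene","side"]:
    im,d=optics.snapshot(n); cv2.imwrite(f"pics/{n}0.png",im); np.save(f"pics/{n}0.npy",d)
    c=optics.calibration(n); print(n,c)
print(optics.calibration("wrist"))
E
```

```text
pics
{'clock': np.float64(0.0), 'q': array([ 1.371,  0.69 , -0.195,  1.566,  0.157,  0.903, -0.215]), 'qd': array([-0.002, -0.001,  0.   ,  0.001,  0.001,  0.001, -0.   ]), 'joint_torque': array([ 0.0000e+00, -5.2756e+01, -1.2670e+00, -1.5343e+01, -5.3000e-02,
        6.0000e-03,  0.0000e+00]), 'tool_pos': array([ 0.145, -0.607,  0.238]), 'eef_rot': array([ 0.993,  0.117, -0.   , -0.001]), 'contact_force': array([-0.694,  0.543, -0.135]), 'moment': array([0.014, 0.048, 0.054]), 'finger_force': np.float64(0.0), 'opening': np.float64(1.003)}
scene {'vfov': 48.278532998221216, 'cx': 317.8683774983065, 'cy': 233.05706040731457, 'cam_to_world': array([[-0.56390875,  0.61778389, -0.54804196, -0.25234486],
       [-0.8257409 , -0.43192275,  0.36275983,  0.52792103],
       [-0.01260461,  0.65710411,  0.75369444,  1.08718624],
       [ 0.        ,  0.        ,  0.        ,  1.        ]])}
side {'vfov': 49.690613310345604, 'cx': 318.65838910380705, 'cy': 247.91495623986057, 'cam_to_world': array([[ 0.9696087 , -0.15104301,  0.19247073,  0.68032376],
       [ 0.24388428,  0.65932655, -0.71120247, -0.69357573],
       [-0.0194789 ,  0.73652869,  0.67612577,  0.75035846],
       [ 0.        ,  0.        ,  0.        ,  1.        ]])}
{'vfov': 62.40209152740212, 'cx': 318.32947322371626, 'cy': 239.0697011050892, 'tool_from_camera': array([[ 6.75408684e-04,  9.65972471e-01,  2.58644019e-01,
         6.64237773e-02],
       [ 9.99998043e-01, -1.71471631e-04, -1.97093476e-03,
        -1.51772739e-03],
       [-1.85951861e-03,  2.58644844e-01, -9.65970697e-01,
        -1.45501838e-01],
       [ 0.00000000e+00,  0.00000000e+00,  0.00000000e+00,
         1.00000000e+00]])}
```

View pics/scene0.png

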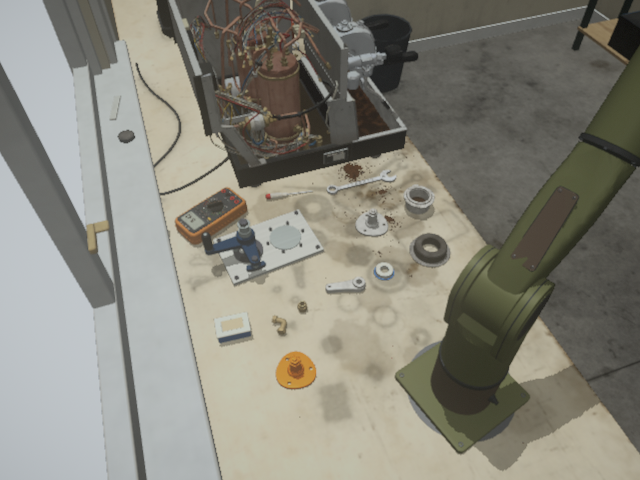

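View pics/side0.png

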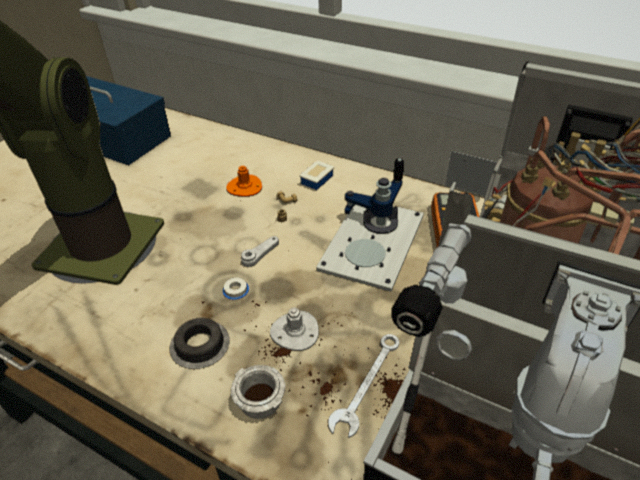

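```bash
cat > h.py <<'E'
import numpy as np, cv2
from plant import r, optics
from scipy.spatial.transform import Rotation as R
def cam(n, s=None):
    c=optics.calibration(n); f=240/np.tan(np.radians(c["vfov"]/2))
    if n=="wrist":
        T=np.eye(4); T[:3,:3]=R.from_quat(s["eef_rot"]).as_matrix(); T[:3,3]=s["tool_pos"]; T=T@c["tool_from_camera"]
    else: T=c["cam_to_world"]
    return f,c["cx"],c["cy"],T
def ray(C,uv,z):
    f,cx,cy,T=C; uv=np.atleast_2d(uv).astype(float)
    d=np.c_[(uv[:,0]-cx)/f,-(uv[:,1]-cy)/f,-np.ones(len(uv))]@T[:3,:3].T; o=T[:3,3]
    return o+d*((z-o[2])/d[:,2])[:,None]
def cloud(C,d):
    f,cx,cy,T=C; v,u=np.mgrid[:d.shape[0],:d.shape[1]]
    p=np.stack([(u-cx)/f*d,-(v-cy)/f*d,-d],-1)@T[:3,:3].T+T[:3,3]; p[d==0]=np.nan; return p
def proj(C,p):
    f,cx,cy,T=C; q=(np.atleast_2d(p)-T[:3,3])@T[:3,:3]; return np.c_[cx+f*q[:,0]/-q[:,2],cy-f*q[:,1]/-q[:,2]]
E
python3 - <<'E'
from h import *
boxes={"scene":[(340,190,100,75),(200,185,133,100)],"side":[(260,290,100,75),(310,150,133,100)]}
tiles=[]
for n in boxes:
    C=cam(n); im=cv2.imread(f"pics/{n}0.png"); P=cloud(C,np.load(f"pics/{n}0.npy"))
    for (x,y,w,h) in boxes[n]:
        tiles.append(cv2.resize(im[y:y+h,x:x+w],(400,300),interpolation=cv2.INTER_CUBIC))
    pts={"scene":{"flangenut":(371,213),"disc":(287,237),"brew":(418,195),"orange":(296,362),"grip":(208,240),"post":(243,225)},
         "side":{"flangenut":(294,314),"disc":(364,252),"brew":(258,390),"orange":(243,172),"grip":(399,163),"post":(383,183)}}[n]
    for k,(u,v) in pts.items(): print(n,k,P[v,u].round(4))
    f=P[...,2]; 
    # nut top
    x0,y0,w,h=boxes[n][0]; Q=P[y0:y0+h,x0:x0+w].reshape(-1,3)
    for a,b in ((.003,.0095),(.025,.047),(.054,.065)):
        m=Q[(Q[:,2]>a)&(Q[:,2]<b)]; print(n,a,len(m),m.mean(0).round(4),m.min(0).round(4),m.max(0).round(4))
cv2.imwrite("pics/t1.png",np.vstack([np.hstack(tiles[:2]),np.hstack(tiles[2:])]))
E
```

```text
scene flangenut [ 0.4773 -0.1247  0.0529]
scene disc [0.5643 0.0856 0.0128]
scene brew [ 0.4811 -0.298   0.0177]
scene orange [0.2255 0.2733 0.056 ]
scene grip [0.5936 0.2857 0.1071]
scene post [0.5731 0.1986 0.1244]
scene 0.003 747 [ 0.4463 -0.1534  0.0056] [ 0.2741 -0.3532  0.003 ] [ 0.6072 -0.0117  0.0095]
scene 0.025 676 [ 0.4066 -0.229   0.0344] [ 0.2786 -0.3217  0.025 ] [ 0.5026 -0.1156  0.047 ]
scene 0.054 24 [ 0.479  -0.1282  0.0575] [ 0.4706 -0.1373  0.0547] [ 0.4877 -0.1191  0.0614]
side flangenut [ 0.4828 -0.1392  0.0577]
side disc [0.5657 0.0893 0.0146]
side brew [ 0.4571 -0.2701  0.0115]
side orange [0.239  0.2633 0.0497]
side grip [0.6045 0.2769 0.1179]
side post [0.5833 0.1847 0.1255]
side 0.003 1290 [ 0.4839 -0.1401  0.0066] [ 0.3906 -0.213   0.003 ] [ 0.5984 -0.0109  0.0095]
side 0.025 120 [ 0.4823 -0.1409  0.0357] [ 0.466  -0.1462  0.0251] [ 0.4929 -0.13    0.0469]
side 0.054 88 [ 0.4804 -0.134   0.058 ] [ 0.4705 -0.1423  0.0544] [ 0.4896 -0.1206  0.0635]
```

View pics/t1.png

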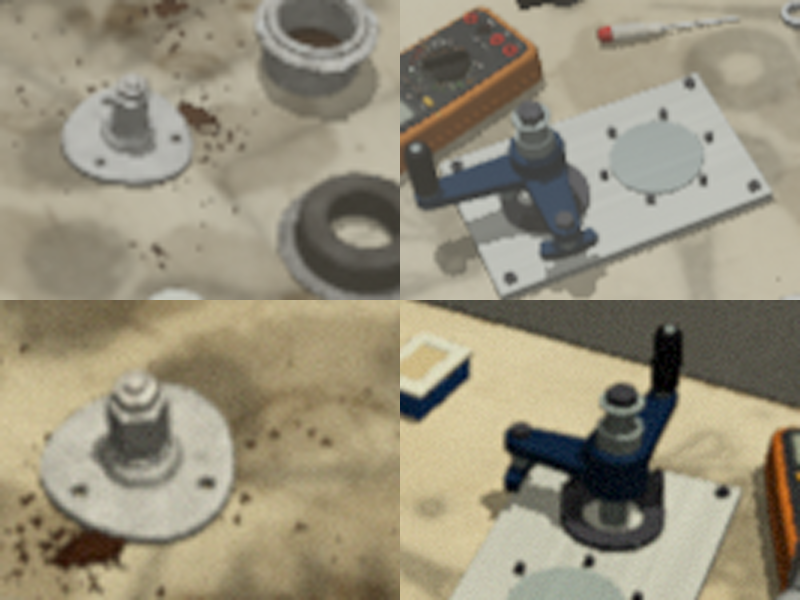

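Candidates: the grey flange with a pillar at scene (372,222) / side (294,328), the orange look-alike at scene (296,370), the grey brew ring cup at scene (418,198), and the dark ring at (430,247). The grey one with plate and pillar is the flange, confirmed by the crop. It stands at about (0.481, -0.135) and its nut is about 58 mm high. The nest is at about (0.565, 0.087).

```bash
cat >> h.py <<'E'
def rows(d,n,turn=0):
    """world shift d over n rows with world yaw turn (rad): print tool rows"""
    s=r.get_state(); M=R.from_quat(s["eef_rot"]).as_matrix(); th=np.arctan2(M[1,0],M[0,0])
    for k in range(n):
        t=th+turn*k/n; c,q=np.cos(t),np.sin(t); x,y,z=np.array(d)/n/.025
        print(np.round([x*c+y*q,x*q-y*c,-z,0,0,-turn/n/np.pi],3).tolist())
def st():
    s=r.get_state(); M=R.from_quat(s["eef_rot"]).as_matrix()
    print(round(s["clock"],2),s["tool_pos"].round(4),"yaw",np.degrees(np.arctan2(M[1,0],M[0,0])).round(2),"z",M[:,2].round(4),"F",s["contact_force"].round(1),"op",round(s["opening"],3),round(s["finger_force"],1)); return s
E
python3 - <<'E'
from h import *
rows((.336*.5,.472*.5,-.02),10,np.radians(69.6))
C=cam("scene");P=cloud(C,np.load("pics/scene0.npy")); m=(P[...,2]>.08)&(P[...,0]>.4)&(abs(P[...,1])<.5)
q=P[m]; print("near machine x", np.percentile(q[q[:,0]>.65][:,0],[0,5,50]), len(q))
E
```

```text
[0.872, -0.763, 0.08, 0.0, 0.0, -0.039]
[0.958, -0.651, 0.08, 0.0, 0.0, -0.039]
[1.03, -0.53, 0.08, 0.0, 0.0, -0.039]
[1.087, -0.402, 0.08, 0.0, 0.0, -0.039]
[1.128, -0.267, 0.08, 0.0, 0.0, -0.039]
[1.152, -0.128, 0.08, 0.0, 0.0, -0.039]
[1.159, 0.012, 0.08, 0.0, 0.0, -0.039]
[1.149, 0.153, 0.08, 0.0, 0.0, -0.039]
[1.122, 0.291, 0.08, 0.0, 0.0, -0.039]
[1.078, 0.424, 0.08, 0.0, 0.0, -0.039]
near machine x [0.65001295 0.69194185 0.86406214] 46278
```

```bash
python3 -m pendant '[[0.87,-0.76,0.08,0,0,-0.039],[0.95,-0.65,0.08,0,0,-0.039],[1,-0.52,0.08,0,0,-0.039],[1,-0.38,0.08,0,0,-0.039],[1,-0.24,0.08,0,0,-0.039]]'
python3 -m pendant '[[1,-0.12,0.08,0,0,-0.039],[1,0.01,0.08,0,0,-0.039],[1,0.14,0.08,0,0,-0.039],[1,0.27,0.08,0,0,-0.039],[1,0.4,0.08,0,0,-0.039]]'
python3 - <<'E'
from h import *
s=st(); rows(np.array([.481,-.135,.2])-s["tool_pos"],10)
E
```

```text
clock: 0.52
tool_pos: [0.2249, -0.4933, 0.2284]
eef_rot: [0.91, 0.414, 0.0, -0.0]
contact_force: [0.2, -0.6, -0.1]
opening: 1.002
finger_force: 0.0
clock: 0.93
tool_pos: [0.2984, -0.3891, 0.2185]
eef_rot: [0.744, 0.669, -0.0, -0.0]
contact_force: [-0.2, 0.2, 0.0]
opening: 1.002
finger_force: 0.0
0.93 [ 0.2984 -0.3891  0.2185] yaw 83.91 z [-4.e-04  1.e-04 -1.e+00] F [-0.2  0.2  0. ] op 1.002 0.0
[1.088, 0.618, 0.074, 0.0, 0.0, 0.0]
[1.088, 0.618, 0.074, 0.0, 0.0, 0.0]
[1.088, 0.618, 0.074, 0.0, 0.0, 0.0]
[1.088, 0.618, 0.074, 0.0, 0.0, 0.0]
[1.088, 0.618, 0.074, 0.0, 0.0, 0.0]
[1.088, 0.618, 0.074, 0.0, 0.0, 0.0]
[1.088, 0.618, 0.074, 0.0, 0.0, 0.0]
[1.088, 0.618, 0.074, 0.0, 0.0, 0.0]
[1.088, 0.618, 0.074, 0.0, 0.0, 0.0]
[1.088, 0.618, 0.074, 0.0, 0.0, 0.0]
```

```bash
python3 -m pendant '[[1,0.6,0.08,0,0,0],[1,0.6,0.08,0,0,0],[1,0.6,0.08,0,0,0],[1,0.6,0.08,0,0,0],[1,0.6,0.08,0,0,0]]' >/dev/null
python3 -m pendant '[[1,0.6,0.07,0,0,0],[1,0.6,0.07,0,0,0],[1,0.6,0.07,0,0,0],[1,0.6,0.07,0,0,0],[0.9,0.7,0.07,0,0,0]]' >/dev/null
python3 -m pendant '[[0,0,0,0,0,0],[0,0,0,0,0,0]]' >/dev/null
python3 - <<'E'
from h import *
s=st(); im,d=optics.snapshot("wrist"); np.save("pics/w1.npy",d); C=cam("wrist",s); P=cloud(C,d)
cv2.imwrite("pics/w1.png",im)
near=(np.hypot(P[...,0]-.481,P[...,1]+.135)<.06)
for a,b in ((.004,.011),(.054,.066)):
    m=near&(P[...,2]>a)&(P[...,2]<b); v,u=np.nonzero(m); p=P[m]
    cir=cv2.minEnclosingCircle(p[:,:2].astype(np.float32)*1000); print(a,len(p),p.mean(0).round(4),np.round(cir[0],1),round(cir[1],1), (u.mean().round(),v.mean().round()))
    if b==.011: cv2.imwrite("pics/m1.png",m.astype(np.uint8)*255)
E
```

```text
1.93 [ 0.4782 -0.1595  0.1997] yaw 83.8 z [ 1.e-04  7.e-04 -1.e+00] F [-0.1 -0.1 -0.1] op 1.001 0.0
0.004 6890 [ 0.4791 -0.132   0.0066] [ 478.5 -139.2] 52.7 (np.float64(316.0), np.float64(181.0))
0.054 564 [ 0.4791 -0.1322  0.0568] [ 478.9 -132.5] 10.5 (np.float64(316.0), np.float64(190.0))
```

View pics/w1.png

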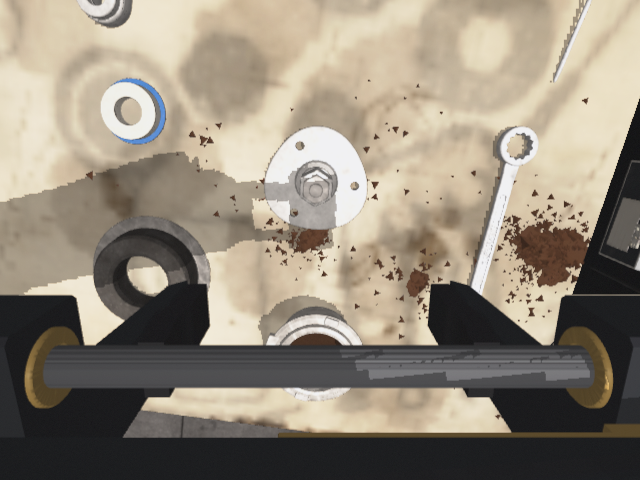

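Wrist picture: the flange plate is at (316,180) with its nut at about (316,188), and nothing is near it within finger width except the brew ring further down at (315,350). I'll fit the plate outline, then look at the nest from the same standoff.

```bash
cat >> h.py <<'E'
def disc(mask,C,z):
    m=cv2.morphologyEx(mask.astype(np.uint8),cv2.MORPH_OPEN,np.ones((5,5)))
    c=max(cv2.findContours(m,cv2.RETR_EXTERNAL,cv2.CHAIN_APPROX_NONE)[0],key=cv2.contourArea)
    p=(ray(C,c[:,0],z)[:,:2]*1000).astype(np.float32); h=cv2.convexHull(p)
    M=cv2.moments(h); e=cv2.fitEllipse(p); k=cv2.minEnclosingCircle(p)
    print("centroid",np.round([M["m10"]/M["m00"],M["m01"]/M["m00"]],1),"ell",np.round(e[0],1),np.round(e[1],1),"circ",np.round(k[0],1),round(2*k[1],1))
E
python3 - <<'E'
from h import *
s=st(); C=cam("wrist",s); P=cloud(C,np.load("pics/w1.npy"))
near=(np.hypot(P[...,0]-.479,P[...,1]+.132)<.055)
for lo in (.003,.0035,.004): disc(near&(P[...,2]>lo),C,.0065)
disc(near&(P[...,2]>.052),C,.058)
rows((.087,.22,0),10)
E
python3 -m pendant '[[0.9,0.24,0,0,0,0],[0.9,0.24,0,0,0,0],[0.9,0.24,0,0,0,0],[0.9,0.24,0,0,0,0],[0.9,0.24,0,0,0,0]]' >/dev/null
python3 -m pendant '[[0.9,0.24,0,0,0,0],[0.9,0.24,0,0,0,0],[0.9,0.24,0,0,0,0],[0.9,0.24,0,0,0,0],[0.9,0.24,0,0,0,0]]' >/dev/null
python3 -m pendant '[[0,0,0,0,0,0],[0,0,0,0,0,0]]' >/dev/null
python3 - <<'E'
from h import *
s=st(); im,d=optics.snapshot("wrist"); np.savez("pics/w2.npz",d=d,im=im,p=s["tool_pos"],q=s["eef_rot"]); cv2.imwrite("pics/w2.png",im)
E
```

```text
1.98 [ 0.477  -0.1611  0.1996] yaw 83.65 z [-1.3e-03 -3.0e-04 -1.0e+00] F [-0.5 -0.3 -0.6] op 1.0 0.0
centroid [ 457.  -342.3] ell [ 451.4 -354.4] [219.4 781.7] circ [ 449.  -425.4] 678.0
centroid [ 457.  -342.3] ell [ 451.4 -354.4] [219.4 781.7] circ [ 449.  -425.4] 678.0
centroid [ 457.  -342.3] ell [ 451.4 -354.4] [219.4 781.7] circ [ 449.  -425.4] 678.0
centroid [ 461.1 -304.4] ell [ 456.3 -314.7] [186.  662.8] circ [ 454.3 -374.9] 574.9
[0.913, 0.248, -0.0, 0.0, 0.0, 0.0]
[0.913, 0.248, -0.0, 0.0, 0.0, 0.0]
[0.913, 0.248, -0.0, 0.0, 0.0, 0.0]
[0.913, 0.248, -0.0, 0.0, 0.0, 0.0]
[0.913, 0.248, -0.0, 0.0, 0.0, 0.0]
[0.913, 0.248, -0.0, 0.0, 0.0, 0.0]
[0.913, 0.248, -0.0, 0.0, 0.0, 0.0]
[0.913, 0.248, -0.0, 0.0, 0.0, 0.0]
[0.913, 0.248, -0.0, 0.0, 0.0, 0.0]
[0.913, 0.248, -0.0, 0.0, 0.0, 0.0]
2.98 [0.5618 0.0553 0.1997] yaw 83.61 z [-7.e-04 -7.e-04 -1.e+00] F [-1.  -1.2  0.2] op 0.999 0.0
```

View pics/w2.png

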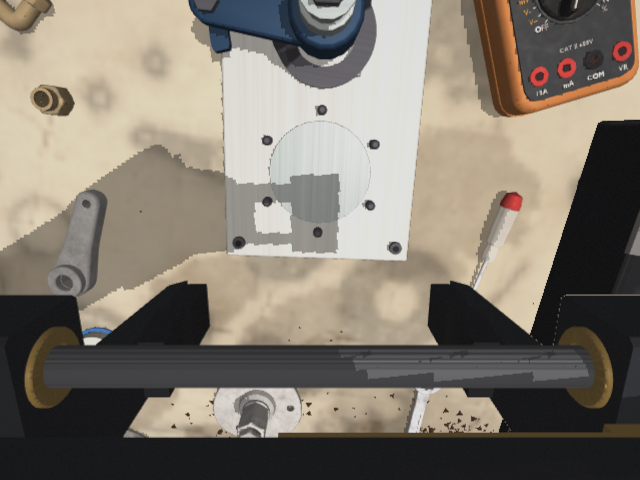

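Run:
```python
from h import *
z=np.load("pics/w2.npz"); s=dict(tool_pos=z["p"],eef_rot=z["q"]); C=cam("wrist",s); g=cv2.cvtColor(z["im"],cv2.COLOR_BGR2GRAY)
D=[]
for u,v in [(322,110),(374,144),(370,205),(318,232),(267,201),(267,140)]:
    w=g[v-8:v+9,u-8:u+9].astype(float); t=(np.median(w)+w.min())/2; m=w<t
    n,l,stt,ce=cv2.connectedComponentsWithStats(m.astype(np.uint8)); k=1+np.argmax(stt[1:,4]); D.append((u-8+ce[k][0],v-8+ce[k][1])); 
p=ray(C,np.array(D),.020)[:,:2]*1000; print(np.round(D,1).tolist(),p.round(1).tolist())
A=np.c_[2*p,np.ones(6)]; x=np.linalg.lstsq(A,(p**2).sum(1),rcond=None)[0]; print("nest",x[:2],"rad",np.sqrt(x[2]+x[:2]@x[:2]))
a=np.degrees(np.arctan2(*(p-x[:2]).T[::-1])); print(a)
print("edges", (ray(C,[(228,254),(408,261),(428,20),(224,60)],.012)*1000).round(1))
# flange
s1=dict(tool_pos=np.array([.477,-.1605,.1997]),eef_rot=z["q"]); C=cam("wrist",s1); P=cloud(C,np.load("pics/w1.npy")); im=cv2.imread("pics/w1.png")
vv,uu=np.mgrid[:480,:640]; near=(np.hypot(uu-316,vv-180)<62)
for lo in (.003,.004,.005): disc(near&(P[...,2]>lo),C,.0065)
disc(near&(P[...,2]>.053),C,.058)
white=near&(im.min(2)>100)&((im.max(2).astype(int)-im.min(2))<14); disc(cv2.morphologyEx(white.astype(np.uint8),cv2.MORPH_CLOSE,np.ones((15,15))),C,.0065)
```

```text
[[321.4, 109.6], [373.7, 144.0], [369.3, 204.7], [317.2, 231.8], [266.9, 200.9], [266.8, 139.9]] [[573.4, 139.1], [612.1, 108.4], [604.8, 59.9], [559.2, 41.6], [520.8, 72.5], [527.7, 121.0]]
nest [566.35443162  90.42431801] rad 49.16538687550621
[  81.71552734   21.51451687  -38.45040939  -98.3167499  -158.52625946
  141.59114745]
edges [[478.7  28.3  12. ]
 [635.9   4.3  12. ]
 [660.9 194.8  12. ]
 [502.4 184.2  12. ]]
centroid [ 477.8 -133.7] ell [ 477.8 -133.7] [86.6 87.3] circ [ 477.9 -133.6] 91.7
centroid [ 477.8 -133.7] ell [ 477.8 -133.7] [86.6 87.2] circ [ 477.9 -133.6] 91.6
centroid [ 477.8 -133.9] ell [ 478.1 -135.2] [82.4 86.3] circ [ 477.8 -134. ] 91.2
centroid [ 477.8 -133. ] ell [ 477.7 -132.9] [17.9 19.2] circ [ 477.9 -133. ] 20.8
centroid [ 477.8 -133.4] ell [ 477.8 -133.3] [86.1 86.4] circ [ 477.8 -133.5] 90.6
```

```bash
cat >> h.py <<'E'
def avg(n=6):
    L=[]
    for _ in range(n): optics.snapshot("wrist"); L.append(r.get_state())
    p=np.mean([l["tool_pos"] for l in L],0); q=R.from_quat([l["eef_rot"] for l in L]).mean()
    F=np.mean([l["contact_force"] for l in L],0); sd=np.std([l["tool_pos"] for l in L],0)
    M=q.as_matrix(); print("avg",round(L[-1]["clock"],2),(p*1000).round(2),"sd",(sd*1000).round(2),"yaw",np.degrees(np.arctan2(M[1,0],M[0,0])).round(2),"F",F.round(1),"op",round(L[-1]["opening"],3),round(L[-1]["finger_force"],1))
    return dict(tool_pos=p,eef_rot=q.as_quat(),contact_force=F)
E
python3 - <<'E'
from h import *
s=avg(); rows(np.array([.4778,-.133,.10])-s["tool_pos"],10)
E
```

```text
avg 3.33 [561.66  53.63 199.79] sd [0.19 0.5  0.13] yaw 83.45 F [ 0.2 -0.1  0. ] op 1.003 0.0
[-0.78, -0.249, 0.399, 0.0, 0.0, 0.0]
[-0.78, -0.249, 0.399, 0.0, 0.0, 0.0]
[-0.78, -0.249, 0.399, 0.0, 0.0, 0.0]
[-0.78, -0.249, 0.399, 0.0, 0.0, 0.0]
[-0.78, -0.249, 0.399, 0.0, 0.0, 0.0]
[-0.78, -0.249, 0.399, 0.0, 0.0, 0.0]
[-0.78, -0.249, 0.399, 0.0, 0.0, 0.0]
[-0.78, -0.249, 0.399, 0.0, 0.0, 0.0]
[-0.78, -0.249, 0.399, 0.0, 0.0, 0.0]
[-0.78, -0.249, 0.399, 0.0, 0.0, 0.0]
```

```bash
python3 -m pendant '[[-0.775,-0.245,0.4,0,0,0],[-0.775,-0.245,0.4,0,0,0],[-0.775,-0.245,0.4,0,0,0],[-0.775,-0.245,0.4,0,0,0],[-0.775,-0.245,0.4,0,0,0]]' >/dev/null
python3 -m pendant '[[-0.775,-0.245,0.4,0,0,0],[-0.775,-0.245,0.4,0,0,0],[-0.775,-0.245,0.4,0,0,0],[-0.775,-0.245,0.4,0,0,0],[-0.775,-0.245,0.4,0,0,0]]' >/dev/null
python3 -m pendant '[[0,0,0.5,0,0,0],[0,0,0.7,0,0,0],[0,0,0.8,0,0,0],[0,0,0.6,0,0,0],[0,0,0.3,0,0,0]]'
python3 - <<'E'
from h import *
s=avg(6); rows(np.array([.479,-.1315,.0235])-s["tool_pos"],1)
E
```

```text
clock: 4.58
tool_pos: [0.479, -0.1302, 0.026]
eef_rot: [0.746, 0.666, -0.001, -0.001]
contact_force: [-0.1, 0.6, -0.2]
opening: 1.001
finger_force: 0.0
avg 4.88 [ 479.61 -130.02   27.33] sd [0.55 0.09 0.97] yaw 83.59 F [ 0.  -0.2 -0.1] op 1.001 0.0
[-0.061, -0.017, 0.153, 0.0, 0.0, 0.0]
```

```bash
python3 -m pendant '[[-0.06,-0.02,0.13,0,0,0],[0,0,0,0,0,0],[0,0,0,0,0,0],[0,0,0,0,0,0],[0,0,0,0,0,0]]' -1 10
python3 -m pendant '[[0,0,0,0,0,0],[0,0,0,0,0,0],[0,0,0,0,0,0],[0,0,0,0,0,0],[0,0,0,0,0,0]]'
python3 - <<'E'
from h import *
avg(6); im,d=optics.snapshot("wrist"); im2,_=optics.snapshot("side"); im=cv2.hconcat([cv2.resize(im,(400,300)),cv2.resize(im2[260:400,200:387],(400,300))]); cv2.imwrite("pics/w3.png",im)
E
```

```text
clock: 5.3
tool_pos: [0.4791, -0.1314, 0.0243]
eef_rot: [0.746, 0.666, 0.0, 0.0]
contact_force: [0.0, 0.5, 0.1]
opening: 0.643
finger_force: 0.0
clock: 5.72
tool_pos: [0.4791, -0.1314, 0.0242]
eef_rot: [0.745, 0.667, 0.0, 0.0]
contact_force: [0.5, -0.2, -0.3]
opening: 0.325
finger_force: 10.0
avg 6.02 [ 479.09 -131.36   24.22] sd [0.01 0.01 0.01] yaw 83.6 F [ 0.1  0.2 -0.3] op 0.335 10.0
```

View pics/w3.png

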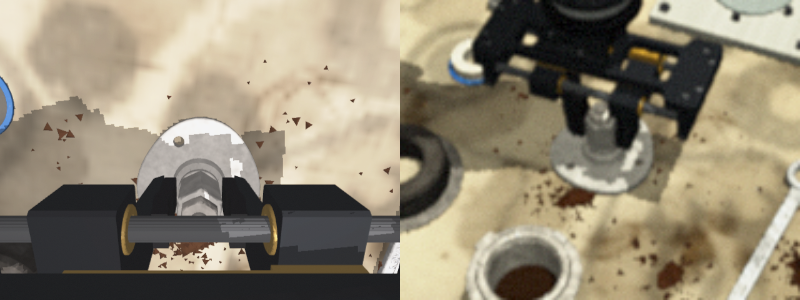

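```bash
cat > arc.py <<'E'
from h import *
from scipy.optimize import least_squares
def arc(tp,eq,zt,ctr,vmax=285,save=None):
    im,d=optics.snapshot("wrist"); C=cam("wrist",dict(tool_pos=tp,eef_rot=eq)); P=cloud(C,d)
    vv,uu=np.mgrid[:480,:640]
    m=(abs(P[...,2]-zt)<.0025)&(vv<vmax); m=cv2.morphologyEx(m.astype(np.uint8),cv2.MORPH_OPEN,np.ones((3,3)))
    pts=[]
    u0,v0=proj(C,[*ctr,zt])[0]
    for a in np.radians(np.arange(-180,1,3)):   # rays outward on the upper side
        for rr in np.arange(150,60,-.5):
            u,v=int(round(u0+rr*np.cos(a))),int(round(v0+rr*np.sin(a)))
            if 0<=u<640 and 0<=v<vmax and m[v,u]: pts.append((u,v)); break
    p=ray(C,np.array(pts),zt)[:,:2]*1000; c0=np.array(ctr)*1000
    f=least_squares(lambda x:np.hypot(p[:,0]-x[0],p[:,1]-x[1])-x[2],[*c0,44],loss="soft_l1")
    res=abs(f.fun); print("arc n",len(p),"centre",f.x.round(2),"res",np.median(res).round(2))
    M=R.from_quat(eq).as_matrix(); print("plate centre in tool mm", ((f.x[:2]/1000-tp[:2])@M[:2,:2]*1000).round(2))
    return f.x
E
python3 - <<'E'
from arc import *
s=avg(2); tp,eq=s["tool_pos"],s["eef_rot"]
arc(tp,eq,.007,(.479,-.133)); arc(tp,eq,.007,(.479,-.133),vmax=260)
E
```

```text
avg 6.22 [ 479.09 -131.37   24.22] sd [0.02 0.01 0.01] yaw 83.6 F [ 0.   0.3 -0.3] op 0.321 10.0
arc n 56 centre [ 479.24 -127.35   40.13] res 0.81
plate centre in tool mm [ 4.01 -0.29]
arc n 45 centre [ 480.03 -124.31   37.64] res 0.48
plate centre in tool mm [7.12 0.15]
```

```bash
python3 -m pendant '[[0,0,0,0,0,0],[0,0,0,0,0,0],[0,0,0,0,0,0],[0,0,0,0,0,0],[0,0,-0.4,0,0,0]]' 0.3 >/dev/null
python3 -m pendant '[[0,0,-1,0,0,0],[-0.2,0,-1,0,0,0],[-0.2,0,-1,0,0,0],[-0.3,0,-1,0,0,0],[-0.2,0,-1,0,0,0]]' >/dev/null
python3 -m pendant '[[-0.2,0,-1,0,0,0],[0,0,-0.6,0,0,0],[0,0,0,0,0,0],[0,0,0,0,0,0],[0,0,0,0,0,0]]' >/dev/null
cat > fl.py <<'E'
from h import *
def fl(s,n=3):
    vv,uu=np.mgrid[:480,:640]
    for _ in range(n):
        s=r.get_state(); im,d=optics.snapshot("wrist"); C=cam("wrist",s); P=cloud(C,d); print((s["tool_pos"]*1000).round(1))
        u,v=proj(C,[.479,-.1327,.0065])[0]; near=np.hypot(uu-u,vv-v)<62
        disc(near&(P[...,2]>.0035),C,.0065); disc(near&(P[...,2]>.053),C,.058)
E
python3 - <<'E'
from fl import *
s=avg(4); fl(s)
E
```

```text
avg 7.77 [ 475.19 -158.39  198.15] sd [0.11 0.04 0.06] yaw 83.63 F [ 0.2  0.1 -0.2] op 0.651 0.0
[ 475.4 -158.4  198.2]
centroid [ 479.1 -132.4] ell [ 479.2 -132.5] [85.7 86.7] circ [ 479.1 -132.4] 91.6
centroid [ 478.9 -131.9] ell [ 478.9 -132.1] [18.2 19.3] circ [ 479.  -131.9] 20.5
[ 475.5 -158.4  198.4]
centroid [ 479.1 -132.4] ell [ 479.  -132.3] [87.  87.3] circ [ 479.  -132.5] 91.8
centroid [ 479.  -131.9] ell [ 479.  -131.9] [18.9 19.2] circ [ 479.1 -131.6] 20.7
[ 475.6 -158.4  198.5]
centroid [ 479.  -132.4] ell [ 479.  -132.3] [86.9 87.2] circ [ 479.  -132.3] 91.5
centroid [ 479.  -131.7] ell [ 478.9 -131.6] [18.2 18.8] circ [ 478.8 -131.7] 20.5
```

```bash
python3 -m pendant '[[0.2,0,1,0,0,0],[0.2,0,1,0,0,0],[0.3,0,1,0,0,0],[0.2,0,1,0,0,0],[0.2,0,1,0,0,0]]' >/dev/null
python3 -m pendant '[[0,0,1,0,0,0],[0,0,0.6,0,0,0],[0,0,0.4,0,0,0],[0,0,0,0,0,0],[0,0,0,0,0,0]]'
python3 -m pendant '[[0,0,0,0,0,0],[0,0,0,0,0,0],[0,0,0,0,0,0],[0,0,0,0,0,0],[0,0,0,0,0,0]]' -1 20
python3 - <<'E'
from h import *
s=avg(3)
E
python3 -m pendant '[[0,0,-0.2,0,0,0],[0,0,-0.5,0,0,0],[0,0,-0.8,0,0,0],[0,0,-0.8,0,0,0],[0,0,-0.7,0,0,0]]' - 30
python3 - <<'E'
from h import *
s=avg(3); rows(np.array([.5665,.0914,.1])-s["tool_pos"],10)
E
```

```text
clock: 8.75
tool_pos: [0.4788, -0.1311, 0.0238]
eef_rot: [0.745, 0.667, -0.0, -0.0]
contact_force: [-0.3, 0.0, -0.3]
opening: 0.649
finger_force: 0.0
clock: 9.17
tool_pos: [0.4793, -0.1316, 0.0248]
eef_rot: [0.746, 0.666, 0.0, 0.0]
contact_force: [0.2, 0.5, 4.7]
opening: 0.324
finger_force: 20.0
avg 9.32 [ 479.21 -131.58   24.73] sd [0.   0.02 0.01] yaw 83.58 F [-0.7 -0.2  5.4] op 0.323 20.0
clock: 9.73
tool_pos: [0.4784, -0.1313, 0.1]
eef_rot: [0.745, 0.667, -0.0, -0.0]
contact_force: [0.6, -0.4, -3.1]
opening: 0.33
finger_force: 29.9
avg 9.88 [ 479.77 -131.68  101.11] sd [0.27 0.04 1.12] yaw 83.57 F [ 0.2  0.2 -3.4] op 0.323 29.9
[0.926, 0.245, 0.004, 0.0, 0.0, 0.0]
[0.926, 0.245, 0.004, 0.0, 0.0, 0.0]
[0.926, 0.245, 0.004, 0.0, 0.0, 0.0]
[0.926, 0.245, 0.004, 0.0, 0.0, 0.0]
[0.926, 0.245, 0.004, 0.0, 0.0, 0.0]
[0.926, 0.245, 0.004, 0.0, 0.0, 0.0]
[0.926, 0.245, 0.004, 0.0, 0.0, 0.0]
[0.926, 0.245, 0.004, 0.0, 0.0, 0.0]
[0.926, 0.245, 0.004, 0.0, 0.0, 0.0]
[0.926, 0.245, 0.004, 0.0, 0.0, 0.0]
```

```bash
python3 -m pendant '[[0.92,0.245,0,0,0,0],[0.92,0.245,0,0,0,0],[0.92,0.245,0,0,0,0],[0.92,0.245,0,0,0,0],[0.92,0.245,0,0,0,0]]' >/dev/null
python3 -m pendant '[[0.92,0.245,0,0,0,0],[0.92,0.245,0,0,0,0],[0.92,0.245,0,0,0,0],[0.92,0.245,0,0,0,0],[0.92,0.245,0,0,0,0]]' >/dev/null
python3 -m pendant '[[0,0,0.4,0,0,0],[0,0,0.6,0,0,0],[0,0,0.4,0,0,0],[0,0,0.1,0,0,0],[0,0,0,0,0,0]]' >/dev/null
python3 - <<'E'
from h import *
s=avg(8); rows(np.array([.5665,.0912,.05])-s["tool_pos"],1)
E
```

```text
avg 11.53 [565.69  90.13  61.94] sd [0.37 0.2  0.49] yaw 83.58 F [ 0.1 -0.1 -3.8] op 0.323 29.9
[0.046, 0.027, 0.478, 0.0, 0.0, 0.0]
```

```bash
python3 -m pendant '[[0.045,0.027,0.3,0,0,0],[0,0,0.2,0,0,0],[0,0,0,0,0,0],[0,0,0,0,0,0],[0,0,0,0,0,0]]' >/dev/null
python3 - <<'E'
from h import *
s=avg(6); rows(np.array([.5665,.0912,.0455])-s["tool_pos"],1)
E
```

```text
avg 12.25 [566.4   91.42  49.29] sd [0.05 0.02 0.07] yaw 83.6 F [-0.3  0.  -4.2] op 0.317 29.9
[-0.008, 0.005, 0.152, 0.0, 0.0, 0.0]
```

```bash
python3 -m pendant '[[0,0,0.1,0,0,0],[0,0,0.1,0,0,0],[0,0,0.06,0,0,0],[0,0,0.06,0,0,0],[0,0,0,0,0,0]]'
python3 - <<'E'
from h import *
s=avg(3)
E
```

```text
clock: 12.67
tool_pos: [0.5661, 0.0913, 0.0408]
eef_rot: [0.745, 0.667, -0.0, -0.0]
contact_force: [-0.0, -0.3, -4.1]
opening: 0.324
finger_force: 29.9
avg 12.82 [566.24  91.41  41.08] sd [0.08 0.01 0.11] yaw 83.6 F [ 0.7  0.4 -3.6] op 0.327 29.9
```

```bash
python3 -m pendant '[[0,0,0.04,0,0,0],[0,0,0.03,0,0,0],[0,0,0,0,0,0],[0,0,0,0,0,0]]'
python3 - <<'E'
from h import *
s=avg(3)
E
```

```text
clock: 13.15
tool_pos: [0.5664, 0.0914, 0.0398]
eef_rot: [0.745, 0.667, 0.0, 0.0]
contact_force: [-0.8, -0.4, 1.9]
opening: 0.324
finger_force: 30.0
avg 13.3 [566.36  91.37  39.8 ] sd [0.   0.02 0.01] yaw 83.6 F [-1.7  0.2  2.2] op 0.323 30.0
```

```bash
python3 -m pendant '[[0,0,0,0,0,0],[0,0,0,0,0,0],[0,0,0,0,0,0],[0,0,0,0,0,0],[0,0,0,0,0,0]]' 0.4 >/dev/null
python3 -m pendant '[[0,0,-0.5,0,0,0],[0,0,-1,0,0,0],[0,0,-1,0,0,0],[-0.2,0,-1,0,0,0],[-0.4,0,-1,0,0,0]]' >/dev/null
python3 -m pendant '[[-0.6,0,-1,0,0,0],[-0.4,0,-1,0,0,0],[-0.4,0,0,0,0,0],[0,0,0,0,0,0],[0,0,0,0,0,0]]' >/dev/null
python3 - <<'E'
from h import *
s=avg(4); print(r.get_state()["q"].round(2)); s=r.get_state(); im,d=optics.snapshot("wrist"); C=cam("wrist",s); P=cloud(C,d); np.savez("pics/w4.npz",d=d,p=s["tool_pos"],q=s["eef_rot"]); cv2.imwrite("pics/w4.png",im)
vv,uu=np.mgrid[:480,:640]
u,v=proj(C,[.5664,.0904,.022])[0]; print(u,v); near=np.hypot(uu-u,vv-v)<66
disc(near&(P[...,2]>.0190),C,.0215); disc(near&(P[...,2]>.065),C,.073)
p=P[near&(abs(P[...,2]-.022)<.004)&(np.hypot(P[...,0]-.566,P[...,1]-.09)<.042)]; A=np.c_[p[:,:2]-p[:,:2].mean(0),np.ones(len(p))]; print("plane",np.linalg.lstsq(A,p[:,2],rcond=None)[0],len(p))
E
```

```text
avg 14.75 [560.02  42.46 201.12] sd [0.05 0.29 0.15] yaw 83.66 F [ 0.2 -0.3 -0.1] op 0.701 0.0
[ 0.1   0.68 -0.43  1.79  0.39  0.76 -0.65]
320.0725373354461 157.50071344375075
centroid [566.2  90.5] ell [566.4  90.9] [85.6 87.4] circ [566.3  90.4] 91.6
centroid [566.2  90.8] ell [566.2  90.8] [19.1 19.2] circ [566.1  90.9] 20.9
plane [ 0.00102667 -0.00188792  0.02171626] 6936
```

View pics/w4.png

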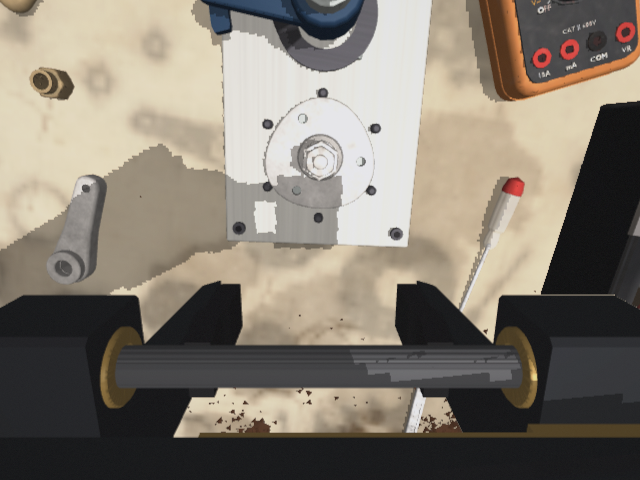

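Wrist picture: the flange sits flat inside the six dowels, plate centre at (320,153), fit (566.3, 90.5) mm. Next is the grip. First I'll check how close the wall behind it is.

Run:
```python
from h import *
for n,L in (("scene",[(180,240),(170,240),(150,240),(130,240),(165,200),(185,300)]),("side",[(380,130),(440,150),(360,100),(360,140)])):
    P=cloud(cam(n),np.load(f"pics/{n}0.npy"))
    for u,v in L: print(n,u,v,P[v,u].round(3))
s=r.get_state(); rows(np.array([.596,.235,.2])-s["tool_pos"],8)
```

```text
scene 180 240 [0.729 0.321 0.   ]
scene 170 240 [0.741 0.343 0.003]
scene 150 240 [0.518 0.422 0.272]
scene 130 240 [0.541 0.455 0.272]
scene 165 200 [ 0.894  0.292 -0.002]
scene 185 300 [ 0.546  0.392 -0.001]
side 380 130 [nan nan nan]
side 440 150 [0.688 0.392 0.092]
side 360 100 [0.484 0.447 0.17 ]
side 360 140 [0.488 0.443 0.064]
[0.976, 0.072, 0.005, 0.0, 0.0, 0.0]
[0.976, 0.072, 0.005, 0.0, 0.0, 0.0]
[0.976, 0.072, 0.005, 0.0, 0.0, 0.0]
[0.976, 0.072, 0.005, 0.0, 0.0, 0.0]
[0.976, 0.072, 0.005, 0.0, 0.0, 0.0]
[0.976, 0.072, 0.005, 0.0, 0.0, 0.0]
[0.976, 0.072, 0.005, 0.0, 0.0, 0.0]
[0.976, 0.072, 0.005, 0.0, 0.0, 0.0]
```

Run:
```python
from h import *
for n in ("scene","side"):
    P=cloud(cam(n),np.load(f"pics/{n}0.npy"))
    for y0 in np.arange(-.1,.4,.05):
        m=(P[...,1]>y0)&(P[...,1]<y0+.05)&(P[...,2]>.1)&(P[...,0]>.63)&(P[...,0]<1.1); q=P[m]; print(n,round(y0,2),len(q),np.percentile(q[:,0],[0,2,10]).round(3) if len(q) else "", q[:,2].max().round(2) if len(q) else "")
```

```text
scene -0.1 3078 [0.726 0.748 0.779] 0.42
scene -0.05 2441 [0.743 0.76  0.789] 0.4
scene 0.0 1893 [0.752 0.767 0.779] 0.4
scene 0.05 1964 [0.762 0.768 0.775] 0.41
scene 0.1 1365 [0.775 0.78  0.786] 0.41
scene 0.15 529 [0.788 0.789 0.79 ] 0.41
scene 0.2 69 [1.029 1.041 1.047] 0.28
scene 0.25 746 [0.845 0.865 0.908] 0.28
scene 0.3 1874 [0.657 0.693 0.75 ] 0.33
scene 0.35 2804 [0.63  0.638 0.669] 0.34
side -0.1 2708 [0.782 0.784 0.787] 0.42
side -0.05 1711 [0.763 0.769 0.78 ] 0.41
side 0.0 1615 [0.765 0.779 0.791] 0.39
side 0.05 2037 [0.77  0.774 0.783] 0.4
side 0.1 7257 [0.781 0.788 0.802] 0.41
side 0.15 1347 [0.791 0.797 0.8  ] 0.41
side 0.2 0  
side 0.25 0  
side 0.3 1520 [0.643 0.656 0.678] 0.31
side 0.35 6738 [0.63  0.638 0.664] 0.34
```

Run:
```python
from h import *
P=cloud(cam("side"),np.load("pics/side0.npy"))
for x in np.arange(.45,.8,.05):
    for z in (.12,.2,.26,.3):
        q=P[(abs(P[...,0]-x)<.01)&(abs(P[...,2]-z)<.02)&(P[...,1]>.2)]
        if len(q): print(round(x,2),z,len(q),"ymin/5%/med",np.percentile(q[:,1],[0,5,50]).round(3))
```

```text
0.45 0.12 115 ymin/5%/med [0.446 0.451 0.455]
0.45 0.2 102 ymin/5%/med [0.436 0.44  0.443]
0.45 0.26 271 ymin/5%/med [0.398 0.402 0.431]
0.45 0.3 135 ymin/5%/med [0.501 0.503 0.508]
0.5 0.12 111 ymin/5%/med [0.436 0.437 0.442]
0.5 0.2 110 ymin/5%/med [0.422 0.426 0.43 ]
0.5 0.26 282 ymin/5%/med [0.385 0.388 0.415]
0.5 0.3 148 ymin/5%/med [0.488 0.49  0.495]
0.55 0.12 120 ymin/5%/med [0.422 0.425 0.429]
0.55 0.2 115 ymin/5%/med [0.409 0.411 0.416]
0.55 0.26 299 ymin/5%/med [0.368 0.375 0.403]
0.55 0.3 153 ymin/5%/med [0.474 0.477 0.481]
0.6 0.12 223 ymin/5%/med [0.2   0.275 0.412]
0.6 0.2 120 ymin/5%/med [0.397 0.398 0.403]
0.6 0.26 312 ymin/5%/med [0.358 0.361 0.391]
0.6 0.3 163 ymin/5%/med [0.462 0.464 0.468]
0.65 0.12 133 ymin/5%/med [0.393 0.398 0.401]
0.65 0.2 122 ymin/5%/med [0.383 0.386 0.39 ]
0.65 0.26 323 ymin/5%/med [0.343 0.347 0.374]
0.65 0.3 172 ymin/5%/med [0.448 0.45  0.454]
0.7 0.12 141 ymin/5%/med [0.382 0.384 0.388]
0.7 0.2 134 ymin/5%/med [0.37  0.372 0.376]
0.7 0.26 345 ymin/5%/med [0.332 0.335 0.363]
0.7 0.3 179 ymin/5%/med [0.433 0.437 0.441]
0.75 0.12 150 ymin/5%/med [0.368 0.371 0.375]
0.75 0.2 144 ymin/5%/med [0.356 0.358 0.362]
0.75 0.26 371 ymin/5%/med [0.318 0.321 0.349]
0.75 0.3 189 ymin/5%/med [0.421 0.423 0.427]
```

```bash
python3 -m pendant '[[0.97,0.07,0,0,0,0],[0.97,0.07,0,0,0,0],[0.97,0.07,0,0,0,0],[0.97,0.07,0,0,0,0],[0.97,0.07,0,0,0,0]]' >/dev/null
python3 -m pendant '[[0.97,0.07,0,0,0,0],[0.97,0.07,0,0,0,0],[0,0,0,0,0,0],[0,0,0,0,0,0],[0,0,0,0,0,0]]' >/dev/null
python3 - <<'E'
from h import *
P=cloud(cam("side"),np.load("pics/side0.npy"))
for z in np.arange(.2,.3,.01):
    q=P[(abs(P[...,0]-.6)<.015)&(abs(P[...,2]-z)<.005)&(P[...,1]>.3)]
    if len(q): print(round(z,2),len(q),np.percentile(q[:,1],[5,50]).round(3))
avg(4); s=r.get_state(); im,d=optics.snapshot("wrist"); C=cam("wrist",s); P=cloud(C,d); np.savez("pics/w5.npz",d=d,p=s["tool_pos"],q=s["eef_rot"]); cv2.imwrite("pics/w5.png",im)
near=(np.hypot(P[...,0]-.6,P[...,1]-.283)<.04)
for lo in (.105,.112):
    m=near&(P[...,2]>lo)&(P[...,2]<.13); print(P[m].mean(0).round(4),m.sum()); disc(m,C,.12)
v,u=np.nonzero(m); print(u.mean(),v.mean(), np.median(P[m][:,2]))
E
```

```text
0.2 54 [0.398 0.402]
0.21 56 [0.398 0.403]
0.22 58 [0.396 0.403]
0.23 31 [0.397 0.402]
0.25 36 [0.359 0.366]
0.26 56 [0.359 0.363]
0.27 263 [0.36  0.393]
0.28 142 [0.374 0.449]
0.29 64 [0.462 0.467]
avg 15.83 [591.8  207.43 201.58] sd [0.12 0.12 0.17] yaw 83.51 F [-0.1  0.1  0.4] op 0.701 0.0
[0.6023 0.2862 0.1182] 1290
centroid [602.4 286. ] ell [602.3 285.9] [20.5 21.2] circ [602.4 286.1] 21.9
[0.6023 0.2862 0.1182] 1289
centroid [602.4 286. ] ell [602.3 285.9] [20.5 21.2] circ [602.4 286.1] 21.9
321.34212567882076 110.15671062839411 0.11878368363983752
```

View pics/w5.png

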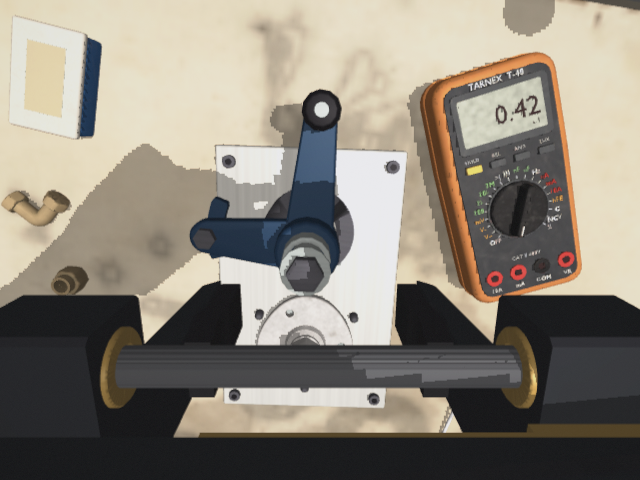

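Wrist picture: the grip top is at (321,110), which is (602.4, 286.0) mm and 119 mm high. It lies 94 mm from the pivot, so clamp_arm is about 0.13. The multimeter and box are clear. I'll approach low from the post side to keep the wrist camera under the sill.

```bash
python3 -m pendant '[[0.7,-0.06,0,0,0,0.017],[0.76,-0.06,0,0,0,0.017],[0,0,0.5,0,0,0],[0,0,0.9,0,0,0],[0,0,0.9,0,0,0]]' >/dev/null
python3 -m pendant '[[0,0,0.9,0,0,0],[0,0,0.9,0,0,0],[0,0,0.7,0,0,0],[0,0,0,0,0,0],[0,0,0,0,0,0]]' >/dev/null
python3 - <<'E'
from h import *
s=avg(5); rows(np.array([.6017,.2831,.078])-s["tool_pos"],4); print(r.get_state()["q"].round(2))
E
```

```text
avg 16.97 [594.82 245.85  83.29] sd [0.21 0.2  0.36] yaw 77.45 F [-0.1  0.1  0. ] op 0.699 0.0
[0.379, -0.014, 0.053, 0.0, 0.0, 0.0]
[0.379, -0.014, 0.053, 0.0, 0.0, 0.0]
[0.379, -0.014, 0.053, 0.0, 0.0, 0.0]
[0.379, -0.014, 0.053, 0.0, 0.0, 0.0]
[-0.3   0.92 -0.32  1.62  0.41  0.67 -1.04]
```

```bash
python3 -m pendant '[[0.35,-0.014,0.05,0,0,0],[0.4,-0.014,0.05,0,0,0],[0.4,-0.014,0.05,0,0,0],[0.35,-0.014,0.05,0,0,0],[0,0,0,0,0,0]]' >/dev/null
python3 - <<'E'
from h import *
s=avg(6)
E
python3 -m pendant '[[0,0,0,0,0,0],[0,0,0,0,0,0],[0,0,0,0,0,0],[0,0,0,0,0,0],[0,0,0,0,0,0]]' -1 10
python3 -m pendant '[[0,0,0,0,0,0],[0,0,0,0,0,0],[0,0,0,0,0,0]]' - 30
python3 - <<'E'
from h import *
s=avg(2)
E
```

```text
avg 17.68 [600.57 282.62  76.74] sd [0.22 1.17 0.08] yaw 77.5 F [-0.  -0.1 -0.1] op 0.701 0.0
clock: 18.1
tool_pos: [0.6007, 0.2824, 0.077]
eef_rot: [0.78, 0.626, -0.0, 0.0]
contact_force: [-0.8, 0.5, 0.2]
opening: 0.345
finger_force: 0.0
clock: 18.35
tool_pos: [0.6006, 0.2826, 0.077]
eef_rot: [0.78, 0.626, -0.0, -0.0]
contact_force: [-0.3, 0.4, -0.2]
opening: 0.242
finger_force: 30.0
avg 18.45 [600.6  282.57  76.95] sd [0.   0.03 0.02] yaw 77.48 F [-0.  0.  0.] op 0.245 30.0
```

```bash
cat > arcrows.py <<'E'
from h import *
import sys
PV=np.array([.5818,.1943]); RG=.095
def phi(s):
    M=R.from_quat(s["eef_rot"]).as_matrix(); x,y=M[:2,0],M[:2,1]; p=s["tool_pos"][:2]-PV
    # grip centre = p + e x, |.|=RG
    b=p@x; e=-b+np.sqrt(b*b-(p@p-RG**2)); g=p+e*x; return np.arctan2(g[1],g[0]), e, np.arctan2(x[1],x[0])
def report(n=2,dphi=.05,k=5,ratio=.75):
    s=avg(n); f,e,th=phi(s); a=f-np.radians(69.77); print("clamp a %.3f e %.1f beta %.3f"%(a,e*1000,f-th), "q7",r.get_state()["q"][6].round(2))
    x=R.from_quat(s["eef_rot"]).as_matrix(); F=s["contact_force"]@x; print("F tool",F.round(1))
    g=PV+RG*np.array([np.cos(f),np.sin(f)])
    e=.0035; P=lambda f,t:PV+RG*np.array([np.cos(f),np.sin(f)])-e*np.array([np.cos(t),np.sin(t)])
    for i in range(k):
        d=P(f+dphi,th+ratio*dphi)-P(f,th); c,q=np.cos(th),np.sin(th)
        print(np.round([(d[0]*c+d[1]*q)/.025,(d[0]*q-d[1]*c)/.025,0,0,0,-ratio*dphi/np.pi],3).tolist()); f+=dphi; th+=ratio*dphi
if __name__=="__main__": report(*[int(v) if i in(0,2) else float(v) for i,v in enumerate(map(float,sys.argv[1:]))])
E
python3 -m pendant '[[0,0,-0.04,0,0,0],[0,0,0,0,0,0],[0,0,0,0,0,0],[0,0,0,0,0,0]]' | grep -E "pos|force"
python3 arcrows.py
```

```text
tool_pos: [0.6004, 0.2825, 0.0774]
contact_force: [1.4, 1.2, -5.9]
finger_force: 30.0
avg 18.88 [600.38 282.39  77.41] sd [0.   0.01 0.01] yaw 77.48 F [ 0.2  0.5 -6.9] op 0.248 30.0
clamp a 0.145 e 5.0 beta 0.010 q7 -1.06
F tool [0.5 0.1 6.9]
[-0.007, -0.185, 0.0, 0.0, 0.0, -0.012]
[-0.009, -0.185, 0.0, 0.0, 0.0, -0.012]
[-0.011, -0.184, 0.0, 0.0, 0.0, -0.012]
[-0.014, -0.184, 0.0, 0.0, 0.0, -0.012]
[-0.016, -0.184, 0.0, 0.0, 0.0, -0.012]
```

```bash
python3 -m pendant '[[-0.007,-0.185,0,0,0,-0.012],[-0.009,-0.185,0,0,0,-0.012],[-0.011,-0.185,0,0,0,-0.012],[0,0,0,0,0,0],[0,0,0,0,0,0]]' | grep -E "pos|force"
python3 arcrows.py
```

```text
tool_pos: [0.5853, 0.2842, 0.0775]
contact_force: [-1.3, 0.1, -7.0]
finger_force: 30.0
avg 19.4 [585.7  284.16  77.56] sd [0.14 0.01 0.02] yaw 83.98 F [-1.6  0.7 -8.7] op 0.244 30.0
clamp a 0.306 e 5.1 beta 0.058 q7 -1.0
F tool [ 0.5 -1.7  8.7]
[-0.016, -0.184, 0.0, 0.0, 0.0, -0.012]
[-0.018, -0.184, 0.0, 0.0, 0.0, -0.012]
[-0.02, -0.184, 0.0, 0.0, 0.0, -0.012]
[-0.023, -0.183, 0.0, 0.0, 0.0, -0.012]
[-0.025, -0.183, 0.0, 0.0, 0.0, -0.012]
```

```bash
for i in 1; do python3 -m pendant '[[-0.016,-0.185,0,0,0,-0.012],[-0.018,-0.185,0,0,0,-0.012],[0,0,0,0,0,0],[0,0,0,0,0,0]]' | grep -E "pos|contact"; done
python3 arcrows.py
```

```text
tool_pos: [0.5767, 0.2841, 0.0777]
contact_force: [-0.7, 1.3, -10.1]
avg 19.83 [576.98 284.09  77.73] sd [0.08 0.   0.01] yaw 88.28 F [-1.1  0.7 -9.7] op 0.245 30.0
clamp a 0.402 e 5.1 beta 0.079 q7 -0.96
F tool [ 0.7 -1.1  9.7]
[-0.02, -0.184, 0.0, 0.0, 0.0, -0.012]
[-0.022, -0.183, 0.0, 0.0, 0.0, -0.012]
[-0.024, -0.183, 0.0, 0.0, 0.0, -0.012]
[-0.027, -0.183, 0.0, 0.0, 0.0, -0.012]
[-0.029, -0.182, 0.0, 0.0, 0.0, -0.012]
```

```bash
python3 -m pendant '[[-0.02,-0.184,0,0,0,-0.012],[-0.022,-0.184,0,0,0,-0.012],[0,0,0,0,0,0],[0,0,0,0,0,0]]' | grep -E "pos|contact"
python3 arcrows.py
```

```text
tool_pos: [0.5677, 0.2831, 0.0778]
contact_force: [-1.1, 0.2, -10.7]
avg 20.27 [567.89 283.18  77.84] sd [0.08 0.01 0.02] yaw 92.6 F [ -0.8   0.7 -10. ] op 0.244 30.0
clamp a 0.502 e 5.1 beta 0.104 q7 -0.91
F tool [ 0.7 -0.8 10. ]
[-0.024, -0.183, 0.0, 0.0, 0.0, -0.012]
[-0.027, -0.183, 0.0, 0.0, 0.0, -0.012]
[-0.029, -0.182, 0.0, 0.0, 0.0, -0.012]
[-0.031, -0.182, 0.0, 0.0, 0.0, -0.012]
[-0.034, -0.182, 0.0, 0.0, 0.0, -0.012]
```

```bash
python3 -m pendant '[[-0.024,-0.183,0,0,0,-0.012],[-0.027,-0.183,0,0,0,-0.012],[0,0,0,0,0,0]]' | grep -E "pos|contact"
python3 arcrows.py
```

```text
tool_pos: [0.5585, 0.2812, 0.0779]
contact_force: [0.1, 0.5, -10.2]
avg 20.62 [558.68 281.24  77.92] sd [0.06 0.04 0.02] yaw 96.96 F [ -1.5   0.5 -10.9] op 0.245 30.0
clamp a 0.606 e 5.1 beta 0.131 q7 -0.87
F tool [ 0.7 -1.4 10.9]
[-0.029, -0.182, 0.0, 0.0, 0.0, -0.012]
[-0.032, -0.182, 0.0, 0.0, 0.0, -0.012]
[-0.034, -0.182, 0.0, 0.0, 0.0, -0.012]
[-0.036, -0.181, 0.0, 0.0, 0.0, -0.012]
[-0.039, -0.181, 0.0, 0.0, 0.0, -0.012]
```

```bash
python3 -m pendant '[[-0.029,-0.182,0,0,0,-0.012],[-0.032,-0.182,0,0,0,-0.012],[0,0,0,0,0,0]]' | grep -E "pos|contact"
python3 arcrows.py
```

```text
tool_pos: [0.5506, 0.2788, 0.0787]
contact_force: [-0.9, 0.6, -6.8]
avg 20.97 [550.61 278.85  78.64] sd [0.   0.04 0.03] yaw 101.26 F [ 0.4  0.2 -5.3] op 0.247 30.0
clamp a 0.698 e 4.9 beta 0.149 q7 -0.83
F tool [0.1 0.5 5.3]
[-0.033, -0.182, 0.0, 0.0, 0.0, -0.012]
[-0.035, -0.181, 0.0, 0.0, 0.0, -0.012]
[-0.037, -0.181, 0.0, 0.0, 0.0, -0.012]
[-0.04, -0.181, 0.0, 0.0, 0.0, -0.012]
[-0.042, -0.18, 0.0, 0.0, 0.0, -0.012]
```

```bash
python3 -m pendant '[[-0.033,-0.182,-0.035,0,0,-0.012],[-0.035,-0.181,-0.034,0,0,-0.012],[-0.037,-0.181,-0.034,0,0,-0.012],[0,0,0,0,0,0],[0,0,0,0,0,0]]' | grep -E "pos|contact"
python3 arcrows.py
```

```text
tool_pos: [0.5375, 0.273, 0.0811]
contact_force: [-0.5, 1.0, -1.2]
avg 21.48 [537.53 273.01  81.07] sd [0.02 0.04 0.02] yaw 107.72 F [-1.   0.2  0. ] op 0.246 30.0
clamp a 0.855 e 4.8 beta 0.193 q7 -0.76
F tool [ 0.5 -0.9 -0. ]
[-0.041, -0.18, 0.0, 0.0, 0.0, -0.012]
[-0.043, -0.18, 0.0, 0.0, 0.0, -0.012]
[-0.046, -0.179, 0.0, 0.0, 0.0, -0.012]
[-0.048, -0.179, 0.0, 0.0, 0.0, -0.012]
[-0.05, -0.178, 0.0, 0.0, 0.0, -0.012]
```

```bash
python3 -m pendant '[[-0.041,-0.18,-0.045,0,0,-0.012],[-0.043,-0.18,-0.045,0,0,-0.012],[-0.046,-0.18,-0.04,0,0,-0.012],[0,0,0,0,0,0],[0,0,0,0,0,0]]' | grep -E "pos|contact"
python3 arcrows.py
```

```text
tool_pos: [0.5252, 0.2648, 0.0839]
contact_force: [-1.4, 0.9, -0.6]
avg 22.0 [525.43 264.97  83.86] sd [0.1  0.06 0.01] yaw 114.21 F [-1.7  0.7 -1.2] op 0.248 30.0
clamp a 1.014 e 4.7 beta 0.239 q7 -0.69
F tool [ 1.3 -1.2  1.2]
[-0.049, -0.178, 0.0, 0.0, 0.0, -0.012]
[-0.052, -0.178, 0.0, 0.0, 0.0, -0.012]
[-0.054, -0.177, 0.0, 0.0, 0.0, -0.012]
[-0.056, -0.176, 0.0, 0.0, 0.0, -0.012]
[-0.058, -0.175, 0.0, 0.0, 0.0, -0.012]
```

```bash
python3 -m pendant '[[-0.049,-0.178,-0.04,0,0,-0.012],[-0.052,-0.178,-0.015,0,0,-0.012],[0,0,0,0,0,0],[0,0,0,0,0,0]]' | grep -E "pos|contact"
python3 arcrows.py
```

```text
tool_pos: [0.5182, 0.2586, 0.085]
contact_force: [-2.7, -0.1, -3.6]
avg 22.43 [518.26 258.61  84.96] sd [0.02 0.02 0.02] yaw 118.52 F [-3.3  1.  -2.9] op 0.244 30.0
clamp a 1.118 e 4.8 beta 0.268 q7 -0.64
F tool [ 2.5 -2.4  2.9]
[-0.055, -0.177, 0.0, 0.0, 0.0, -0.012]
[-0.057, -0.176, 0.0, 0.0, 0.0, -0.012]
[-0.059, -0.175, 0.0, 0.0, 0.0, -0.012]
[-0.061, -0.174, 0.0, 0.0, 0.0, -0.012]
[-0.064, -0.174, 0.0, 0.0, 0.0, -0.012]
```

```bash
python3 -m pendant '[[-0.055,-0.177,0,0,0,-0.016],[-0.055,-0.177,0,0,0,-0.016],[-0.055,-0.177,0,0,0,-0.016],[0,0,0,0,0,0],[0,0,0,0,0,0]]' | grep -E "pos|contact"
python3 arcrows.py 2 .05 4 1
```

```text
tool_pos: [0.5094, 0.2487, 0.0851]
contact_force: [-5.2, 0.1, -1.9]
avg 22.95 [509.49 248.73  85.1 ] sd [0.01 0.01 0.01] yaw 127.1 F [-4.6  0.8 -1.1] op 0.245 30.0
clamp a 1.265 e 4.7 beta 0.265 q7 -0.54
F tool [ 3.4 -3.2  1.2]
[-0.054, -0.175, 0.0, 0.0, 0.0, -0.016]
[-0.054, -0.175, 0.0, 0.0, 0.0, -0.016]
[-0.054, -0.175, 0.0, 0.0, 0.0, -0.016]
[-0.054, -0.175, 0.0, 0.0, 0.0, -0.016]
```

```bash
python3 -m pendant '[[-0.054,-0.175,-0.012,0,0,-0.016],[-0.054,-0.175,0,0,0,-0.016],[0,0,0,0,0,0],[0,0,0,0,0,0]]' | grep -E "pos|contact"
python3 arcrows.py 1 .03 1 1
python3 -m pendant '[[-0.054,-0.175,0,0,0,-0.016],[0,0,0,0,0,0],[0,0,0,0,0,0]]' | grep -E "pos|contact"
python3 arcrows.py 2 .03 3 1
```

```text
tool_pos: [0.5044, 0.2412, 0.0852]
contact_force: [-5.3, 1.5, -3.7]
avg 23.33 [504.41 241.26  85.2 ] sd [0. 0. 0.] yaw 132.85 F [-4.3  1.3 -4.6] op 0.245 30.0
clamp a 1.365 e 4.6 beta 0.264 q7 -0.47
F tool [ 3.9 -2.2  4.6]
[-0.031, -0.105, 0.0, 0.0, 0.0, -0.01]
tool_pos: [0.5021, 0.2373, 0.0852]
contact_force: [-5.2, 1.5, -3.3]
avg 23.68 [502.07 237.31  85.21] sd [0.01 0.   0.  ] yaw 135.74 F [-4.7  2.1 -3.6] op 0.244 30.0
clamp a 1.416 e 4.6 beta 0.265 q7 -0.44
F tool [ 4.8 -1.8  3.6]
[-0.031, -0.105, 0.0, 0.0, 0.0, -0.01]
[-0.031, -0.105, 0.0, 0.0, 0.0, -0.01]
[-0.031, -0.105, 0.0, 0.0, 0.0, -0.01]
```

```bash
python3 -m pendant '[[-0.031,-0.105,0,0,0,-0.01],[0,0,0,0,0,0],[0,0,0,0,0,0]]' | grep -E "pos|contact"
python3 arcrows.py 2 .03 0 1
python3 -m pendant '[[-0.031,-0.105,0,0,0,-0.01],[0,0,0,0,0,0],[0,0,0,0,0,0]]' | grep -E "pos|contact"
python3 arcrows.py 2 .03 0 1
python3 -m pendant '[[-0.031,-0.105,0,0,0,-0.01],[0,0,0,0,0,0],[0,0,0,0,0,0]]' | grep -E "pos|contact"
python3 arcrows.py 2 .03 1 1
```

```text
tool_pos: [0.501, 0.2352, 0.0853]
contact_force: [-4.4, 3.0, -3.9]
avg 24.03 [500.97 235.21  85.28] sd [0.01 0.03 0.  ] yaw 137.62 F [-5.4  2.6 -4.2] op 0.247 30.0
clamp a 1.442 e 4.6 beta 0.258 q7 -0.42
F tool [ 5.8 -1.7  4.2]
tool_pos: [0.4997, 0.2326, 0.0853]
contact_force: [-6.0, 2.8, -3.6]
avg 24.38 [499.64 232.55  85.26] sd [0.01 0.   0.  ] yaw 139.44 F [-5.3  3.1 -4. ] op 0.245 30.0
clamp a 1.475 e 4.5 beta 0.259 q7 -0.39
F tool [ 6.1 -1.1  4.1]
tool_pos: [0.4985, 0.23, 0.0853]
contact_force: [-5.9, 2.1, -3.1]
avg 24.73 [498.45 230.02  85.27] sd [0.03 0.01 0.01] yaw 141.24 F [-4.5  1.7 -4. ] op 0.246 30.0
clamp a 1.506 e 4.5 beta 0.259 q7 -0.37
F tool [ 4.6 -1.4  4. ]
[-0.031, -0.106, 0.0, 0.0, 0.0, -0.01]
```

```bash
python3 -m pendant '[[-0.031,-0.105,0,0,0,-0.01],[0,0,0,0,0,0],[0,0,0,0,0,0]]' | grep -E "pos|contact"
python3 arcrows.py 2 .03 0 1
python3 -m pendant '[[-0.031,-0.105,0,0,0,-0.01],[0,0,0,0,0,0],[0,0,0,0,0,0]]' | grep -E "pos|contact"
python3 arcrows.py 2 .03 1 1
```

```text
tool_pos: [0.4973, 0.2274, 0.0852]
contact_force: [-5.4, 1.9, -4.3]
avg 25.08 [497.33 227.35  85.24] sd [0.01 0.01 0.01] yaw 143.03 F [-5.5  2.3 -3.5] op 0.244 30.0
clamp a 1.538 e 4.4 beta 0.260 q7 -0.35
F tool [ 5.8 -1.5  3.5]
tool_pos: [0.4963, 0.2247, 0.0852]
contact_force: [-5.1, 1.7, -3.1]
avg 25.43 [496.31 224.71  85.24] sd [0. 0. 0.] yaw 144.83 F [-6.4  2.1 -2.8] op 0.242 30.0
clamp a 1.570 e 4.4 beta 0.260 q7 -0.32
F tool [ 6.5 -2.   2.8]
[-0.031, -0.106, 0.0, 0.0, 0.0, -0.01]
```

```bash
python3 -m pendant '[[-0.031,-0.105,-0.006,0,0,-0.01],[0,0,0,0,0,0],[0,0,0,0,0,0]]' | grep -E "pos|contact"
python3 arcrows.py 2 .03 0 1
python3 -m pendant '[[-0.031,-0.105,0,0,0,-0.01],[0,0,0,0,0,0],[0,0,0,0,0,0]]' | grep -E "pos|contact"
python3 arcrows.py 2 .03 1 1
```

```text
tool_pos: [0.4953, 0.2217, 0.0852]
contact_force: [-5.4, 2.4, -4.5]
avg 25.78 [495.25 221.77  85.21] sd [0.   0.01 0.01] yaw 146.63 F [-5.6  1.8 -4.4] op 0.248 30.0
clamp a 1.604 e 4.4 beta 0.263 q7 -0.3
F tool [ 5.7 -1.5  4.4]
tool_pos: [0.4943, 0.2186, 0.085]
contact_force: [-5.3, 1.1, -4.4]
avg 26.13 [494.27 218.57  85.05] sd [0. 0. 0.] yaw 148.41 F [-6.7  0.8 -4.3] op 0.244 30.0
clamp a 1.641 e 4.3 beta 0.268 q7 -0.27
F tool [ 6.1 -2.8  4.3]
[-0.032, -0.105, 0.0, 0.0, 0.0, -0.01]
```

```bash
python3 -m pendant '[[-0.031,-0.105,-0.01,0,0,-0.01],[0,0,0,0,0,0],[0,0,0,0,0,0]]' | grep -E "pos|contact"
python3 arcrows.py 2 .03 0 1
python3 -m pendant '[[-0.031,-0.105,0,0,0,-0.01],[0,0,0,0,0,0],[0,0,0,0,0,0]]' | grep -E "pos|contact"
python3 arcrows.py 2 .03 1 1
```

```text
tool_pos: [0.4935, 0.2156, 0.0849]
contact_force: [-5.3, 0.7, -6.9]
avg 26.48 [493.51 215.61  84.93] sd [0.   0.01 0.  ] yaw 150.2 F [-5.5  1.5 -7.4] op 0.245 30.0
clamp a 1.674 e 4.3 beta 0.271 q7 -0.25
F tool [ 5.5 -1.4  7.4]
tool_pos: [0.4928, 0.2127, 0.0847]
contact_force: [-4.9, 1.0, -8.9]
avg 26.83 [492.81 212.65  84.66] sd [0. 0. 0.] yaw 151.98 F [-6.   0.5 -9.6] op 0.245 30.0
clamp a 1.708 e 4.3 beta 0.273 q7 -0.22
F tool [ 5.6 -2.3  9.6]
[-0.032, -0.105, 0.0, 0.0, 0.0, -0.01]
```

```bash
python3 -m pendant '[[-0.031,-0.105,0,0,0,-0.01],[0,0,0,0,0,0],[0,0,0,0,0,0]]' | grep -E "pos|contact"
python3 arcrows.py 2 .03 0 1
python3 -m pendant '[[-0.031,-0.105,0,0,0,-0.01],[0,0,0,0,0,0],[0,0,0,0,0,0]]' | grep -E "pos|contact"
python3 arcrows.py 2 .03 1 1
```

```text
tool_pos: [0.4922, 0.2097, 0.0845]
contact_force: [-4.9, 0.5, -10.7]
avg 27.18 [492.23 209.67  84.45] sd [0.01 0.03 0.02] yaw 153.78 F [ -5.2   1.3 -10.3] op 0.243 30.0
clamp a 1.741 e 4.3 beta 0.275 q7 -0.2
F tool [ 5.2 -1.1 10.3]
tool_pos: [0.4918, 0.2068, 0.0844]
contact_force: [-5.6, 0.0, -12.4]
avg 27.53 [491.81 206.84  84.49] sd [0.02 0.   0.02] yaw 155.56 F [ -5.2  -0.3 -12.3] op 0.244 30.0
clamp a 1.773 e 4.3 beta 0.275 q7 -0.17
F tool [ 4.6 -2.3 12.3]
[-0.033, -0.105, 0.0, 0.0, 0.0, -0.01]
```

```bash
python3 -m pendant '[[-0.033,-0.105,0,0,0,-0.01],[0,0,0,0,0,0],[0,0,0,0,0,0]]' | grep -E "pos|contact"
python3 arcrows.py 2 .03 0 1
python3 -m pendant '[[-0.022,-0.07,0,0,0,-0.007],[0,0,0,0,0,0],[0,0,0,0,0,0]]' | grep -E "pos|contact"
python3 arcrows.py 2 .03 1 1
```

```text
tool_pos: [0.4915, 0.2044, 0.0846]
contact_force: [-6.1, 0.2, -12.9]
avg 27.88 [491.44 204.35  84.6 ] sd [0.   0.02 0.  ] yaw 157.37 F [ -5.7  -0.3 -11.9] op 0.245 30.0
clamp a 1.801 e 4.2 beta 0.272 q7 -0.15
F tool [ 5.1 -2.4 11.9]
tool_pos: [0.4913, 0.2027, 0.0846]
contact_force: [-6.2, 0.1, -10.3]
avg 28.23 [491.24 202.65  84.61] sd [0.01 0.   0.  ] yaw 158.63 F [ -5.1   0.3 -12.3] op 0.244 30.0
clamp a 1.820 e 4.2 beta 0.269 q7 -0.13
F tool [ 4.8 -1.5 12.3]
[-0.032, -0.105, 0.0, 0.0, 0.0, -0.01]
```

```bash
for i in 1; do python3 -m pendant '[[0,0,0.04,0,0,0],[0,0,0.04,0,0,0],[0,0,0,0,0,0],[0,0,0,0,0,0]]' | grep -E "pos|contact"; done
python3 arcrows.py 2 .03 1 1
python3 -m pendant '[[0,0,0.04,0,0,0],[0,0,0.04,0,0,0],[0,0,0,0,0,0],[0,0,0,0,0,0]]' | grep -E "pos|contact"
python3 arcrows.py 2 .03 1 1
```

```text
tool_pos: [0.4912, 0.2027, 0.0826]
contact_force: [-4.7, 1.2, -12.0]
avg 28.67 [491.24 202.65  82.61] sd [0.01 0.01 0.01] yaw 158.64 F [ -6.    1.  -11.5] op 0.244 30.0
clamp a 1.820 e 4.2 beta 0.269 q7 -0.13
F tool [ 5.9 -1.2 11.5]
[-0.032, -0.105, 0.0, 0.0, 0.0, -0.01]
tool_pos: [0.4912, 0.2026, 0.0806]
contact_force: [-5.5, 1.2, -11.5]
avg 29.1 [491.25 202.62  80.59] sd [0.01 0.02 0.01] yaw 158.63 F [ -6.2   0.8 -12. ] op 0.242 30.0
clamp a 1.820 e 4.2 beta 0.269 q7 -0.13
F tool [ 6.  -1.4 12.1]
[-0.032, -0.105, 0.0, 0.0, 0.0, -0.01]
```

```bash
python3 -m pendant '[[0,0,0.04,0,0,0],[0,0,0.04,0,0,0],[0,0,0.04,0,0,0],[0,0,0,0,0,0],[0,0,0,0,0,0]]' | grep -E "pos|contact"
python3 arcrows.py 2 .03 0 1
python3 -m pendant '[[0,0,0.04,0,0,0],[0,0,0.04,0,0,0],[0,0,0.04,0,0,0],[0,0,0,0,0,0],[0,0,0,0,0,0]]' | grep -E "pos|contact"
python3 arcrows.py 2 .03 1 1
```

```text
tool_pos: [0.4912, 0.2024, 0.0777]
contact_force: [-6.5, 0.7, -10.4]
avg 29.62 [491.15 202.34  77.7 ] sd [0.01 0.   0.  ] yaw 158.63 F [ -5.9   0.  -10.3] op 0.249 30.0
clamp a 1.823 e 4.2 beta 0.272 q7 -0.14
F tool [ 5.5 -2.1 10.4]
tool_pos: [0.4911, 0.2022, 0.0748]
contact_force: [-5.6, -0.6, -8.4]
avg 30.13 [491.11 202.22  74.84] sd [0.01 0.01 0.  ] yaw 158.63 F [-6.5  0.  -9.3] op 0.242 30.0
clamp a 1.825 e 4.1 beta 0.274 q7 -0.14
F tool [ 6.1 -2.3  9.3]
[-0.032, -0.105, 0.0, 0.0, 0.0, -0.01]
```

```bash
python3 -m pendant '[[-0.013,-0.042,0,0,0,-0.004],[0,0,0.04,0,0,0],[0,0,0.04,0,0,0],[0,0,0,0,0,0],[0,0,0,0,0,0]]' | grep -E "pos|contact"
python3 arcrows.py 2 .03 0 1
python3 -m pendant '[[0,0,0.04,0,0,0],[0,0,0.02,0,0,0],[0,0,0,0,0,0],[0,0,0,0,0,0]]' | grep -E "pos|contact"
python3 arcrows.py 2 .03 1 1
```

```text
tool_pos: [0.4911, 0.2015, 0.0728]
contact_force: [-5.0, -0.0, -9.2]
avg 30.65 [491.09 201.49  72.82] sd [0.01 0.   0.01] yaw 159.36 F [ -6.4   0.1 -10.2] op 0.243 30.0
clamp a 1.833 e 4.2 beta 0.269 q7 -0.14
F tool [ 6.  -2.1 10.3]
tool_pos: [0.4911, 0.2015, 0.0714]
contact_force: [-5.4, 0.7, -9.8]
avg 31.08 [491.06 201.53  71.39] sd [0.02 0.02 0.01] yaw 159.36 F [-5.7 -0.2 -9. ] op 0.248 30.0
clamp a 1.832 e 4.1 beta 0.269 q7 -0.14
F tool [ 5.3 -2.2  9.1]
[-0.032, -0.105, 0.0, 0.0, 0.0, -0.01]
```

Now the last millimetres, in small steps.

```bash
for k in 1; do python3 -m pendant '[[0,0,0.02,0,0,0],[0,0,0.02,0,0,0],[0,0,0,0,0,0],[0,0,0,0,0,0]]' | grep -E "pos|contact"; done
python3 arcrows.py 2 .03 0 1
python3 -m pendant '[[0,0,0.02,0,0,0],[0,0,0.02,0,0,0],[0,0,0,0,0,0],[0,0,0,0,0,0]]' | grep -E "pos|contact"
python3 arcrows.py 2 .03 0 1
```

```text
tool_pos: [0.491, 0.2016, 0.0708]
contact_force: [-7.4, -0.4, -4.8]
avg 31.52 [490.97 201.59  70.83] sd [0.01 0.01 0.  ] yaw 159.37 F [-7.3  0.  -5.4] op 0.244 30.0
clamp a 1.832 e 4.0 beta 0.268 q7 -0.14
F tool [ 6.8 -2.5  5.4]
tool_pos: [0.4908, 0.2017, 0.0704]
contact_force: [-9.0, -0.8, 0.3]
avg 31.95 [490.86 201.71  70.43] sd [0.01 0.02 0.01] yaw 159.38 F [-8.1 -1.1  0.8] op 0.243 30.0
clamp a 1.831 e 3.9 beta 0.267 q7 -0.14
F tool [ 7.2 -3.9 -0.8]
```

```bash
python3 -m pendant '[[0,0,0,0,0,0],[0,0,0,0,0,0]]' - 8 | grep -E "contact"
python3 -m pendant '[[0,0,0,0,0,0],[0,0,0,0,0,0],[0,0,0,0,0,0],[0,0,0,0,0,0],[0,0,0,0,0,0]]' 0.2 | grep -E "contact|open"
python3 -m pendant '[[0,0,-0.3,0,0,0],[0,0,-0.6,0,0,0],[0,0,-1,0,0,0],[0,0,-1,0,0,0],[0,0,-1,0,0,0]]' | grep contact
python3 -m pendant '[[0,0,-1,0,0,0],[0.5,0,-0.5,0,0,0],[0.8,0,0,0,0,0],[0.6,0,0,0,0,0],[0,0,0,0,0,0]]' | grep -E "pos|contact"
python3 - <<'E'
from h import *
s=avg(4); im,d=optics.snapshot("side"); i2,_=optics.snapshot("scene")
cv2.imwrite("pics/end.png",np.hstack([cv2.resize(im[130:310,290:470],(400,400),interpolation=3),cv2.resize(i2[170:300,190:320],(400,400),interpolation=3)]))
P=cloud(cam("side"),d); m=(np.hypot(P[...,0]-.5818,P[...,1]-.1943)<.12)&(np.hypot(P[...,0]-.5818,P[...,1]-.1943)>.085)&(P[...,2]>.095)&(P[...,2]<.125)
print("grip",m.sum(),P[m].mean(0).round(4) if m.any() else "", P[m][:,2].max() if m.any() else "")
m=(np.hypot(P[...,0]-.5664,P[...,1]-.0905)<.013)&(P[...,2]>.06); print("nut",P[m].mean(0).round(4),P[m][:,2].max().round(4))
E
```

```text
contact_force: [-8.4, -0.8, 0.5]
contact_force: [0.9, -0.2, 0.0]
opening: 0.587
contact_force: [0.0, 0.3, -0.5]
tool_pos: [0.4456, 0.2214, 0.2066]
contact_force: [0.2, 0.5, -0.1]
avg 33.57 [448.53 219.93 205.75] sd [0.73 0.42 0.32] yaw 159.41 F [ 0.6 -0.2  0.4] op 0.602 0.0
grip 98 [0.488  0.1976 0.1083] 0.116124700179421
nut [0.5673 0.0863 0.0692] 0.0783
```

View pics/end.png

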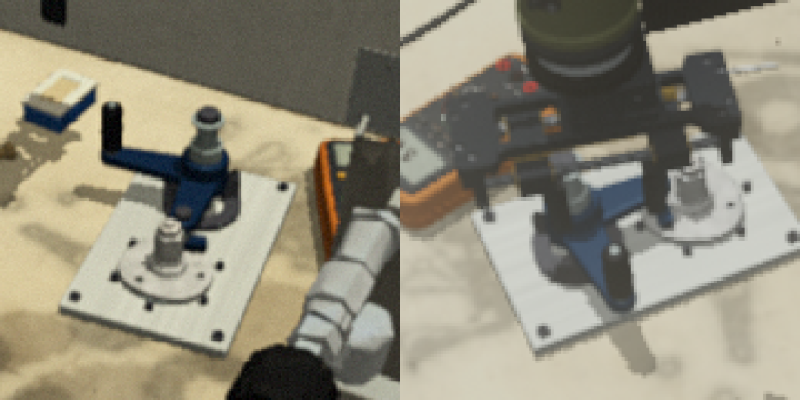

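The end picture shows the clamp down, with its foot on the flange plate at about (190,243) on the left. The grip stands free at (112,130), the flange sits inside the dowels, and the robot is clear. I'll hand in.

```bash
python3 -c "
from plant import r
print(r.finish_job())"
```

```text
the job is handed in; nothing more can be done
None
```

The flange sits flat in the nest, the clamp was eased down over the crest until its foot bears on the flange, and the job is handed in at about 34 s with the robot touching nothing.

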